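Set out the seasoning lot on the sale table

ROBOT

A 7-joint arm with a two-finger parallel gripper is mounted at the origin on a cart in front of the work surface, level with it; the furniture and walls round the work are solid. World frame = base frame: x ahead of the robot, y to its left, z up, the work surface at z = 0. Lengths are in mm, angles in rad, forces in N, time in s.
With the tool pointing down it reaches from about 400 to 875 mm from the base axis. Payload 4.4 kg.
Tool frame: the origin (TCP) lies at the very end of the fingers, on their centre line; the grasp point (between the pads) lies 19 mm behind it; z points along the fingers, y is the line along which they close (so a half turn about z gives the same grasp; the last joint's range is limited). The gripper opens to 85 mm and grips with 20 to 120 N. Pads are 22 mm wide; open, the fingers measure 114 mm over their backs; the gripper's body (76 mm by 85 mm) begins 54 mm behind the grasp point. The pads swing forward as they close: fully open they stand 13 mm farther back than shut.
Start: joints at [-1.179, 0.628, 0.038, 1.517, -0.027, 0.996, -0.02], TCP at [287.264, 583.093, 231.313] pointing down, gripper open.
Joint ranges: [-3.06, 3.06], [-0.37, 2.12], [-1.25, 1.32], [0.18, 2.47], [-1.1, 4.24], [0.23, 1.98], [-2.94, 2.94]. Speed limits (rad/s): [2.57, 2.57, 3.14, 3.14, 3.14, 3.14, 3.14].

INTERFACE

Orientations are given as [roll, pitch, yaw] about the fixed x, y, z axes, in that order (R = Rz(yaw) Ry(pitch) Rx(roll)).
In Python, from cell import monitor, viewer, workorder gives the robot as it stands.
- The arm moves only by the tool arm_command, never from a script. Its argument "series" is one flat list of numbers, 5 for each row, row after row: the opening in per cent of the stroke, from 0 (shut) to 100 (fully open), then the shift along the tool's x, y, z in cm, then the turn about the tool's z in degrees. In form: [claw, x, y, z, roll, claw, x, y, z, roll, ...]. A call has exactly 5 rows; each row is the pose to reach, as a shift and turn from the pose commanded when the call began, along the tool's axes at that moment; what a row does not reach only later rows make up. A row lasts 1/12 s, in which the tool goes at most 41.7 mm and 7.16 degrees, less where a joint would pass 70% of its speed; a pose out of reach is approached as far as the arm can. A call with a gripper value outside its range is refused whole. The fingers move at their own pace and stop on an object; the grip force is fixed at half the most. Time passes only in rows, so rows that repeat a pose let the fingers close, or fill a call up. It gives the time, the measured TCP pose, the force, the opening and the grip force at its end, in the units of the state.
- monitor.read_state(): the state, without advancing time (a new reading comes with each control period).
- viewer.get_image(name): name is "side" or "top" or "wrist"; returns (picture, depth): 400x640x3 uint8, red, green, blue; 400x640 float32, mm along the optical axis (not along the pixel's ray), 0 where there is no reading.
- viewer.camera_model(name): a dict with "mtx" (3x3 intrinsics, pixels), "R" (3x3) and "t" (3): a world point X has camera coordinates R X + t. Camera axes: x right, y down, z forward; pixel columns grow to the right and rows downward; lengths in mm; the calibration is good to about 2 mm. A picture is of the moment at which its call begins: read the wrist's pose just before it. camera_model takes no time and is no camera call; for the wrist camera it gives the pose at the moment of the call.
- workorder.finish_job(): hands the job in; it is judged then, once.
The state is a dict: "clock": time; "qpos": joint angles; "qd": joint speeds; "tau": joint torques, N m; "eef_pos": TCP position; "tool_rot": TCP orientation; "force": force on the tool from outside, world axes, zero at the start; "torque": the same for the moment, N m; "width": finger opening in mm; "gripper_force": force on a finger pad.
Only numpy, scipy, OpenCV 4.12 (cv2) and the standard library are available. Lean on these libraries where they do the work, as an engineer would, in place of code of your own. Each camera call takes 0.05 s, during which the arm holds its last target. There are 200 camera calls.

TASK

Set out the seasoning lot for the sale: stand the green tin in the middle of the flat square cover and the spice jar upright and centred on top of the tin, stand the salt shaker from the front of the table midway between the two small green dishes, and lay the fork along the right-hand side of the cover (right as the robot sees it), parallel to that edge, level with the middle of the edge and about 3 cm clear of it. Knock nothing over and leave the cover, the two dishes and the roll of tape where they are.

Things in the scene. Friction and masses are not known exactly. Their poses are not given: they have to be found in the camera images.
- tin_c (a point): Centre (half-way up) of the closed upright cylindrical food tin with a green label and a gold top, 57 mm in diameter and 72 mm tall, flat top and bottom, 180 g; loose. z axis up along the tin.
- jar_c (a point): Centre (half-way up) of the closed upright white spice jar with a black cap, round, 43 mm in diameter and 96 mm tall, flat bottom, 110 g; loose. z axis up along the jar.
- shaker_c (a point): Centre (half-way up) of the upright clear salt shaker with a grey metal domed top, round, 90 mm tall: glass body 44 mm in diameter up to 66 mm, then the top 34 mm in diameter, 100 g; loose. It stands in the row nearest the robot; a like one far off to the right, beyond the cardboard tray, plays no part. z axis up along the shaker.
- fork_c (a point): Centre (half its length, half its height) of the table fork with a blue-grey handle lying flat, 205 mm long along its x axis, at most 28 mm wide along y, 17 mm high, 40 g; loose. Grasp it across its y axis near the centre. Which way the tines point does not matter.
- cover: The flat, square, pale frosted plastic cover lying on the table, 160 mm along its x axis (away from the robot) by 165 mm along its y axis (to the robot's left), 8 mm thick, flat top, fixed. Origin at the centre of its underside; its right-hand edge as the robot sees it is the one at y = -82 mm in its own frame.
- dish_a: One of two identical small round green glass dishes, 87 mm in diameter and 37 mm tall; this one is the left-hand one seen from the robot. Loose; not to be moved. Origin at the centre of its underside.
- dish_b: The other, right-hand one of the two small round green glass dishes, 87 mm in diameter and 37 mm tall. Loose; not to be moved. Origin at the centre of its underside. The dishes stand about 190 mm apart, centre to centre.
- tape: A roll of tan tape lying flat among the things, 94 mm in diameter and 48 mm tall. A loose bystander, not to be moved. Origin at the centre of its underside.

How it is judged (in metres and radians):
At the end, for the whole second after the job is handed in: Tin upright within 15 mm of the cover's middle, jar upright within 12 mm of the tin's axis, shaker upright within 15 mm of midway, fork flat 10 to 50 mm right of the cover, within 20 mm of mid-edge and 0.15 rad of parallel; dishes moved under 10 mm, tape under 15 mm; all at rest (horizontal distance between tin_c and cover below 0.015 m and height (world z) of tin_c between 0.038 and 0.052 m and angle between each of tin_c, jar_c, shaker_c's own z axis and vertical below 0.1 rad and horizontal distance between jar_c and tin_c below 0.012 m and height (world z) of jar_c between 0.12 and 0.137 m and horizontal distance between shaker_c and dish_a below 0.11 m and horizontal distance between shaker_c and dish_b below 0.11 m and x of shaker_c in the frame of dish_a between -0.015 and 0.015 m and height (world z) of shaker_c below 0.052 m and y of fork_c in the frame of cover between -0.1475 and -0.1075 m and x of fork_c in the frame of cover between -0.02 and 0.02 m and angle between the x axis of fork_c and the x axis of cover, either way round below 0.15 rad and height (world z) of fork_c below 0.016 m and distance of each of dish_a, dish_b from where it was at the start of the episode below 0.01 m and distance of tape from where it was at the start of the episode below 0.015 m and linear speed of each of tin, jar, shaker, fork below 0.02 m/s); the robot touches nothing.
It fails at once if a dish is knocked away or tipped (distance of any of dish_a, dish_b from where it was at the start of the episode above 0.02 m or angle between any of dish_a, dish_b's own z axis and vertical above 0.3 rad).
It fails at once if the roll of tape is knocked away (distance of tape from where it was at the start of the episode above 0.025 m).
It fails at once if the tin, the jar or the shaker is knocked over (angle between any of tin_c, jar_c, shaker_c's own z axis and vertical above 0.8 rad).
It also fails if it takes over 128 s, if anything falls off the work surface, if the arm or the gripper's body presses on something with over 40 N, if the wrist force passes 120 N, or if a joint passes its speed limit or range.

## Working session

There is one attempt and no reset: what is moved stays moved. The work goes in short steps, Python scripts to look and compute and a tool call to move; the robot and the scene stay as the last step left them, time stands still between calls to the robot, and variables do not carry over. Pictures are saved under pics/ and viewed, at most 14 in all, crops included, and the job is handed in when it is done.

Besides the shell and the picture viewer there is one more tool, called after "Call:" by a JSON object that holds its "op" and its "data". arm_command: Moves the arm, as the interface text tells. Its arguments: {"type":"object","properties":{"series":{"type":"array","items":{"type":"number"}}},"required":["series"]}

```bash
ls; mkdir -p pics; python3 - <<'E'
from cell import monitor, viewer
import cv2,numpy as np
s=monitor.read_state();print(s)
for n in("top","side"):
    p,d=viewer.get_image(n);cv2.imwrite(f"pics/{n}0.png",p[:,:,::-1]);np.savez(f"pics/{n}0.npz",p=p,d=d)
    m=viewer.camera_model(n);print(n,{k:np.round(v,3).tolist() for k,v in m.items()})
E
```

```text
pics
{'clock': 0.0, 'qpos': array([-1.17879523,  0.62931692,  0.03844985,  1.51839546, -0.02703193,
        0.99628906, -0.02000166]), 'qd': array([ 0.00130847,  0.00024121, -0.00049899, -0.00181513, -0.00045559,
       -0.00047585,  0.00051158]), 'tau': array([-3.95568968e-04, -5.63413739e+01,  1.22616738e+00, -1.93442702e+01,
        1.10304466e-02,  1.07589603e-02,  1.28403877e-05]), 'eef_pos': array([286.97466711, 582.51280157, 230.39936835]), 'tool_rot': array([-3.13970177e+00,  1.87429526e-06,  2.68376552e+00]), 'force': array([ 0.83472609, -0.33138969,  0.38202674]), 'torque': array([ 0.01176629, -0.01218087,  0.02017549]), 'gripper_force': 0.0, 'width': 85.83947480774044}
top {'mtx': [[473.803, 0.0, 318.345], [0.0, 473.803, 190.414], [0.0, 0.0, 1.0]], 'R': [[0.006, -1.0, -0.006], [-0.995, -0.006, -0.095], [0.095, 0.007, -0.995]], 't': [-43.909, 524.528, 1298.731]}
side {'mtx': [[458.419, 0.0, 318.839], [0.0, 458.419, 197.634], [0.0, 0.0, 1.0]], 'R': [[0.969, -0.248, 0.016], [-0.128, -0.552, -0.824], [0.213, 0.796, -0.566]], 't': [-530.504, 99.492, 1266.408]}
```

View pics/top0.png

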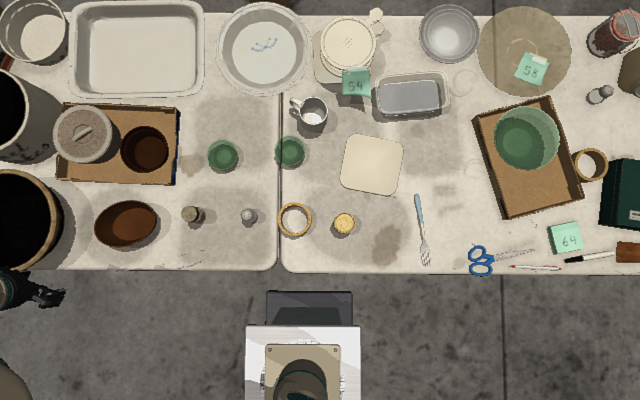

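View pics/side0.png

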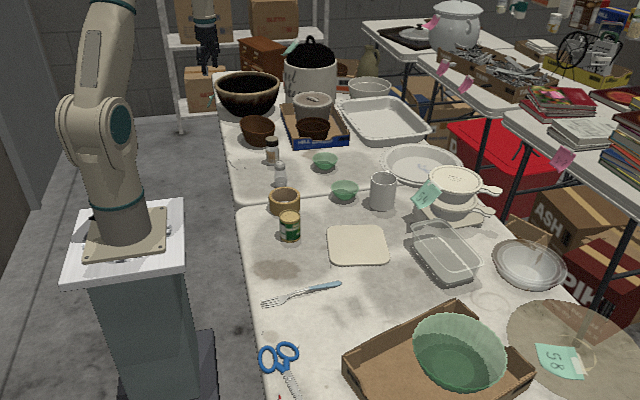

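Top view: jar (193,214), shaker (249,216), tape (295,219), tin (344,224), dishes (223,156) and (290,152), cover (372,164), fork (421,230). The side view agrees. Next I'll measure them.

```bash
cat > h.py <<'E'
import numpy as np,cv2
from cell import monitor,viewer
def pts(d,m):
    v,u=np.mgrid[:d.shape[0],:d.shape[1]]
    K=m["mtx"];c=np.stack([(u-K[0,2])/K[0,0]*d,(v-K[1,2])/K[1,1]*d,d],-1)
    return (c-m["t"])@np.asarray(m["R"])
def ray(uv,z,m):
    K=m["mtx"];R=np.asarray(m["R"]);o=-R.T@m["t"]
    uv=np.atleast_2d(uv).astype(float)
    r=np.c_[(uv[:,0]-K[0,2])/K[0,0],(uv[:,1]-K[1,2])/K[1,1],np.ones(len(uv))]@R
    return o+r*((z-o[2])/r[:,2])[:,None]
E
python3 - <<'E'
from h import *
f=np.load("pics/top0.npz");p,d=f["p"],f["d"];m=viewer.camera_model("top");P=pts(d,m)
def comp(name,c,z0,z1,r):
    u,v=c;sub=np.zeros(d.shape,bool);sub[v-r:v+r,u-r:u+r]=1
    k=(sub&(P[...,2]>z0)&(P[...,2]<z1)&(d>0)).astype(np.uint8)
    n,l,st,ce=cv2.connectedComponentsWithStats(k)
    i=1+np.argmax(st[1:,4]);ys,xs=np.where(l==i);Q=P[l==i]
    q=Q[:,:2].astype(np.float32);(cx,cy),rad=cv2.minEnclosingCircle(q);rc=cv2.minAreaRect(q)
    print(name,len(q),"z",np.percentile(Q[:,2],[5,50,95]).round(),"mean",q.mean(0).round(1),"circ",round(cx,1),round(cy,1),round(rad,1),"rect",np.round(rc[0],1),np.round(rc[1],1),round(rc[2],1))
comp("jar",(193,214),80,120,15);comp("shaker",(249,216),72,120,15);comp("tin",(344,224),62,90,18)
comp("tape",(295,219),36,60,24);comp("dA",(223,156),25,50,24);comp("dB",(290,152),25,50,24)
comp("cover",(372,164),4,14,42);comp("fork",(421,230),4,30,42)
print("table z",np.median(P[240:250,200:400,2]))
# cover by colour, brightness
def up(n,a,s):cv2.imwrite(n,cv2.resize(a[:,:,::-1],None,fx=s,fy=s,interpolation=cv2.INTER_CUBIC))
up("pics/c1.png",p[120:275,175:440],3)
E
```

```text
jar 232 z [ 87.  95. 100.] mean [454.8 297.6] circ 455.8 298.7 22.5 rect [454.8 298.5] [41.1 43. ] 33.4
shaker 133 z [76. 86. 91.] mean [453.1 148.3] circ 453.7 150.1 17.3 rect [452.9 149.2] [32.3 32.7] 0.2
tin 353 z [65. 69. 74.] mean [ 433.9 -110.4] circ 434.0 -110.0 28.7 rect [ 433.3 -110.4] [53.6 53.8] 0.1
tape 300 z [41. 47. 52.] mean [445.   25.2] circ 444.9 25.2 46.2 rect [445.5  25.4] [90.4 88.1] 0.4
dA 253 z [27. 34. 40.] mean [628.9 233.9] circ 624.4 230.4 43.9 rect [623.8 229.8] [86.2 84.7] 45.4
dB 256 z [26. 34. 40.] mean [640.4  42.2] circ 637.3 40.6 44.0 rect [636.6  40.7] [86.7 85.7] 37.5
cover 2846 z [ 5.  8. 12.] mean [ 601.1 -190. ] circ 603.9 -191.0 103.3 rect [ 603.9 -190.6] [171.6 164.7] 78.9
fork 198 z [ 5. 10. 19.] mean [ 448.9 -326.4] circ 439.5 -321.0 73.5 rect [ 440.3 -329.7] [147.   25.9] 5.5
table z -0.2741157183450933
```

View pics/c1.png

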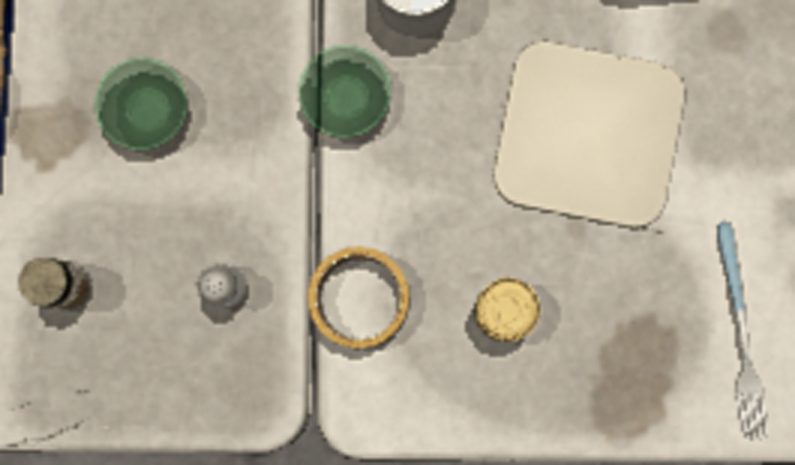

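Crop confirms them. In crop pixels: jar (50,283), shaker (222,287), tin (507,310), cover centre about (590,135), fork from (725,225) to (752,437). Next, cover edges and fork ends by colour, and a move helper.

```bash
cat >> h.py <<'E'
def go(x,y,z,yawdeg,s=None):
    """tool-axis shift (cm) and turn (deg) from measured pose to target TCP"""
    s=s or monitor.read_state();w=s["tool_rot"][2]
    from scipy.spatial.transform import Rotation as Ro
    R=Ro.from_euler("xyz",s["tool_rot"]).as_matrix()
    sh=R.T@(np.array([x,y,z])-s["eef_pos"])/10
    t=-(yawdeg-np.degrees(w));t=(t+180)%360-180   # tool z points down
    print("shift cm",sh.round(2),"turn",round(t,1),"rows",round(max(np.linalg.norm(sh)/4.17,abs(t)/7.16),1),"t",round(s["clock"],2))
E
python3 - <<'E'
from h import *
f=np.load("pics/top0.npz");p,d=f["p"],f["d"];m=viewer.camera_model("top")
h=cv2.cvtColor(p,cv2.COLOR_RGB2HSV);print("cover hsv",h[164,372],"table",h[200,390],h[210,330], "fork",h[200,417],h[240,423])
g=cv2.GaussianBlur(p,(3,3),0).astype(int)
k=np.zeros(d.shape,np.uint8);df=np.abs(g-g[160:170,365:380].reshape(-1,3).mean(0)).max(-1)<28
k[125:205,330:412]=df[125:205,330:412]
n,l,st,ce=cv2.connectedComponentsWithStats(k);i=l[164,372];ys,xs=np.where(l==i);print(st[i])
W=ray(np.c_[xs,ys],8,m)[:,:2].astype(np.float32);print("cover",cv2.minAreaRect(W),W.mean(0))
for a,z in(((415.7,195),8),((425.7,265.7),8)):print("fork end",ray(a,z,m))
P=pts(d,m);k=(P[...,2]>3)&(P[...,2]<30);k[:185]=0;k[275:]=0;k[:,:408]=0;k[:,435:]=0
Q=P[k][:,:2].astype(np.float32);print(cv2.minAreaRect(Q),cv2.fitLine(Q,cv2.DIST_L2,0,.01,.01).ravel(),Q.min(0),Q.max(0))
go(453.5,149.5,230,93.9)
E
```

```text
cover hsv [ 22  40 228] table [ 19  34 189] [ 18  34 186] fork [ 95  38 187] [ 18  17 177]
[ 340  125   72   80 3694]
cover ((603.4168701171875, -202.7235107421875), (201.14141845703125, 226.3452911376953), 89.30559539794922) [ 601.272  -204.9531]
fork end [[ 514.97161152 -315.47867991    8.        ]]
fork end [[ 317.66232029 -340.6920912     8.        ]]
((422.2256774902344, -329.4532775878906), (74.2839584350586, 245.21823120117188), 89.01970672607422) [ 9.9972957e-01  2.3253839e-02  4.2781494e+02 -3.2978406e+02] [ 299.85822 -368.68747] [ 544.18134 -292.34616]
shift cm [-34.07 -31.49   0.1 ] turn 59.9 rows 11.1 t 0.1
```

Call:
{"op": "arm_command", "data": {"series": [100,-1.5,-1.4,0,0,100,-4.5,-4.2,0,0,100,-7.5,-6.9,0,0,100,-10.5,-9.7,0,0,100,-13,-12,0,0]}}

```text
clock: 0.52
eef_pos: [351.6, 414.6, 230.9]
tool_rot: [-3.14, 0.001, 2.683]
force: [0.3, 0.5, -0.5]
width: 85.5
gripper_force: 0.0
```

Call:
{"op": "arm_command", "data": {"series": [100,-3,-2.8,0,0,100,-6,-5.5,0,0,100,-9,-8.3,0,0,100,-12,-11.1,0,0,100,-14,-13,0,0]}}

```text
clock: 0.93
eef_pos: [419.8, 235.0, 231.2]
tool_rot: [-3.14, 0.001, 2.68]
force: [0.6, -0.5, -0.5]
width: 85.7
gripper_force: 0.0
```

Call:
{"op": "arm_command", "data": {"series": [100,-2.5,-2.3,0,6,100,-5,-4.5,0,12,100,-7,-6.4,0,18,100,-7,-6.4,0,24,100,-7,-6.4,0,30]}}

```text
clock: 1.35
eef_pos: [454.0, 148.7, 231.2]
tool_rot: [-3.141, 0.001, 2.15]
force: [0.2, -0.1, 0.2]
width: 85.1
gripper_force: 0.0
```

Call:
{"op": "arm_command", "data": {"series": [100,0,0,0,6,100,0,0,0,12,100,0,0,0,18,100,0,0,0,24,100,0,0,0,30]}}

```text
clock: 1.77
eef_pos: [453.2, 151.1, 231.1]
tool_rot: [-3.141, 0.0, 1.631]
force: [0.4, -0.3, -0.8]
width: 85.4
gripper_force: 0.0
```

```bash
python3 - <<'E'
from h import *
go(453.5,149.5,34,93.9);print(monitor.read_state()["eef_pos"])
m=viewer.camera_model("wrist");p,d=viewer.get_image("wrist");np.savez("pics/w1.npz",p=p,d=d,**m);cv2.imwrite("pics/w1.png",p[:,:,::-1])
print({k:np.round(v,2).tolist() for k,v in m.items()})
E
```

```text
shift cm [-0.16  0.03 19.71] turn -0.4 rows 4.7 t 1.77
[453.20159995 151.08521224 231.08525178]
{'mtx': [[348.18, 0.0, 320.79], [0.0, 348.18, 200.22], [0.0, 0.0, 1.0]], 'R': [[1.0, 0.06, -0.0], [0.06, -0.95, 0.32], [0.02, -0.32, -0.95]], 't': [-461.29, 75.11, 420.34]}
```

View pics/w1.png

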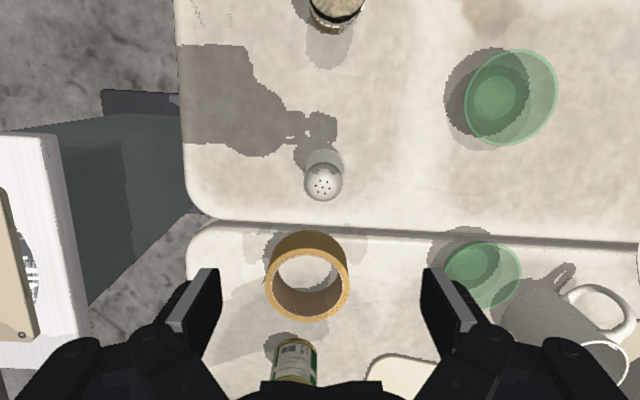

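Wrist view: shaker's dome at about (322,183), dishes at (510,95) and (483,275), tape at (307,280), fingers clear. Refine the shaker and dish centres from this.

```bash
cat >> h.py <<'E'
def comp(P,d,c,z0,z1,r,name=""):
    u,v=c;sub=np.zeros(d.shape,bool);sub[max(v-r,0):v+r,max(u-r,0):u+r]=1
    k=(sub&(P[...,2]>z0)&(P[...,2]<z1)&(d>0)).astype(np.uint8)
    n,l,st,ce=cv2.connectedComponentsWithStats(k);i=1+np.argmax(st[1:,4]);q=P[l==i][:,:2].astype(np.float32)
    c,rad=cv2.minEnclosingCircle(q);rc=cv2.minAreaRect(q)
    print(name,len(q),"mean",q.mean(0).round(1),"circ",np.round(c,1),round(rad,1),"rect",np.round(rc[0],1),np.round(rc[1],1),round(rc[2],1))
    return q
E
python3 - <<'E'
from h import *
f=np.load("pics/w1.npz");p,d=f["p"],f["d"];P=pts(d,f)
comp(P,d,(322,183),72,100,35,"shaker");comp(P,d,(510,95),28,45,60,"A");comp(P,d,(483,275),28,45,48,"B");comp(P,d,(307,280),40,60,55,"tape")
E
```

```text
shaker 1165 mean [454.4 152.4] circ [454.3 149.7] 17.3 rect [454.5 150. ] [32.7 33.6] 3.0
A 2297 mean [633.6 231.6] circ [624.4 229.6] 44.0 rect [624.4 229.5] [86.8 86.9] 12.4
B 1111 mean [652.3  43.8] circ [636.8  39.9] 44.0 rect [643.4  47.2] [67.6 87.5] 48.2
tape 2151 mean [444.9  26.5] circ [444.2  24. ] 47.4 rect [445.2  24.4] [91.9 92.5] 26.7
```

Call:
{"op": "arm_command", "data": {"series": [100,-0.1,0.1,3,0,100,-0.1,0.1,7,0,100,-0.1,0.1,11,0,100,-0.1,0.1,14,0,100,-0.1,0.1,16,0]}}

```text
clock: 2.23
eef_pos: [452.7, 149.9, 68.4]
tool_rot: [-3.138, 0.001, 1.639]
force: [0.0, 0.3, 0.2]
width: 85.3
gripper_force: 0.0
```

Call:
{"op": "arm_command", "data": {"series": [100,0,0,2,0,100,0,0,4,0,100,0,0,5.1,0,100,0,0,5.1,0,45,0,0,5.1,0]}}

```text
clock: 2.65
eef_pos: [454.3, 150.1, 20.2]
tool_rot: [-3.141, 0.0, 1.637]
force: [-0.4, -0.5, 1.3]
width: 75.2
gripper_force: 0.0
```

Call:
{"op": "arm_command", "data": {"series": [30,0,0,0,0,30,0,0,0,0,30,0,0,0,0,30,0,0,0,0,30,0,0,0,0]}}

```text
clock: 3.07
eef_pos: [455.5, 150.6, 21.9]
tool_rot: [3.139, -0.001, 1.637]
force: [-0.7, -0.2, 8.7]
width: 39.0
gripper_force: 59.4
```

Call:
{"op": "arm_command", "data": {"series": [30,0,0,0,0,30,0,0,0,0,30,0,0,0,0,30,0,0,0,0,30,0,0,0,0]}}

```text
clock: 3.48
eef_pos: [455.5, 150.6, 21.9]
tool_rot: [3.139, -0.001, 1.637]
force: [-0.9, -0.7, 7.8]
width: 39.3
gripper_force: 59.4
```

Call:
{"op": "arm_command", "data": {"series": [30,0,0,-1,0,30,0,0,-3,0,30,0,0,-6,0,30,0,0,-9,0,30,0,0,-10,0]}}

```text
clock: 3.9
eef_pos: [456.2, 150.7, 124.5]
tool_rot: [3.136, -0.002, 1.636]
force: [0.3, -0.3, -1.0]
width: 39.3
gripper_force: 61.1
```

```bash
python3 - <<'E'
from h import *
go(630.7,135.5,122,93.9);print(monitor.read_state())
p,d=viewer.get_image("side");cv2.imwrite("pics/s1.png",cv2.resize(p[120:250,200:400,::-1],None,fx=3,fy=3))
E
```

```text
shift cm [-2.66 17.31  0.34] turn -0.1 rows 4.2 t 3.9
{'clock': 3.9, 'qpos': array([-0.56803045,  0.57527545,  0.27735629,  2.09370037, -0.31344694,
        0.50532951,  0.00760332]), 'qd': array([-0.0984809 , -0.16982539,  0.12155199, -0.06517291,  0.09255226,
        0.24054723, -0.07812003]), 'tau': array([ 9.74220363e-02, -4.38479412e+01,  3.40480417e+00, -1.02117795e+01,
       -2.32178303e-03,  2.82195127e-01, -1.36548668e-02]), 'eef_pos': array([456.19105691, 150.67594131, 124.4697136 ]), 'tool_rot': array([ 3.13613619e+00, -1.80759616e-03,  1.63646100e+00]), 'force': array([ 0.30958189, -0.31147247, -1.01533527]), 'torque': array([-0.02552163, -0.02221093, -0.03279635]), 'gripper_force': 61.075577242299914, 'width': 39.286362672471164}
```

View pics/s1.png

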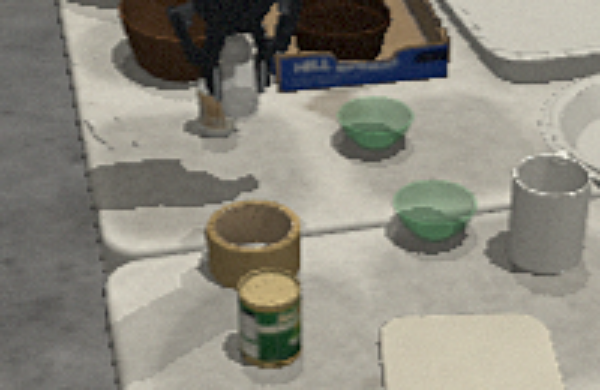

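The shaker is held upright and clear of the table, at (238,75) in the crop. Carry it across.

Call:
{"op": "arm_command", "data": {"series": [30,-0.3,2,0,0,30,-0.9,6,0,0,30,-1.5,10,0,0,30,-2,13.5,0,0,30,-2.5,16,0,0]}}

```text
clock: 4.37
eef_pos: [618.9, 135.5, 120.5]
tool_rot: [3.139, 0.0, 1.637]
force: [-0.0, 1.0, -1.3]
width: 39.6
gripper_force: 61.0
```

Call:
{"op": "arm_command", "data": {"series": [30,-0.2,1.2,0,0,30,-0.2,1.3,0,0,30,-0.2,1.3,0,0,30,-0.2,1.3,0,0,30,-0.2,1.3,0,0]}}

```text
clock: 4.78
eef_pos: [627.2, 135.2, 120.1]
tool_rot: [-3.14, -0.0, 1.637]
force: [1.2, -0.4, -1.2]
width: 39.3
gripper_force: 61.0
```

```bash
python3 - <<'E'
from h import *
go(630.7,135.5,23.5,93.9)
m=viewer.camera_model("wrist");p,d=viewer.get_image("wrist");P=pts(d,m);k=(P[...,2]>28)&(P[...,2]<42)
cv2.imwrite("pics/w2.png",p[:,:,::-1])
print(monitor.read_state()["eef_pos"],monitor.read_state()["tool_rot"])
E
```

```text
shift cm [0.   0.37 9.66] turn -0.1 rows 2.3 t 4.78
[627.49091904 135.19686969 120.2627563 ] [-3.14009580e+00 -4.11089252e-04  1.63735703e+00]
```

Call:
{"op": "arm_command", "data": {"series": [30,0,0.2,2,0,30,0,0.3,4.5,0,30,0,0.4,7,0,30,0,0.4,8.5,0,30,0,0.4,9.2,0]}}

```text
clock: 5.25
eef_pos: [630.4, 135.2, 26.0]
tool_rot: [-3.137, 0.0, 1.637]
force: [-0.6, -0.7, -0.7]
width: 39.1
gripper_force: 61.0
```

Call:
{"op": "arm_command", "data": {"series": [30,0,0,0.2,0,30,0,0,0.3,0,30,0,0,0.4,0,30,0,0,0.5,0,30,0,0,0.5,0]}}

```text
clock: 5.67
eef_pos: [633.5, 135.1, 24.2]
tool_rot: [3.14, -0.0, 1.637]
force: [-0.2, 0.8, -0.9]
width: 39.2
gripper_force: 61.0
```

Call:
{"op": "arm_command", "data": {"series": [30,0,-0.1,0.1,0,30,0,-0.2,0.1,0,30,0,-0.2,0.2,0,30,0,-0.2,0.2,0,30,0,-0.2,0.2,0]}}

```text
clock: 6.08
eef_pos: [630.8, 134.9, 22.0]
tool_rot: [-3.141, -0.0, 1.637]
force: [-2.4, 1.3, 5.6]
width: 39.5
gripper_force: 61.7
```

Call:
{"op": "arm_command", "data": {"series": [30,0,0,0.05,0,30,0,0,0.1,0,30,0,0,0.1,0,30,0,0,0.1,0,30,0,0,0.1,0]}}

```text
clock: 6.5
eef_pos: [630.8, 134.8, 21.9]
tool_rot: [-3.141, -0.001, 1.637]
force: [-3.7, -0.8, 12.8]
width: 39.2
gripper_force: 62.5
```

Down. Open and rise straight.

Call:
{"op": "arm_command", "data": {"series": [45,0,0,-0.1,0,65,0,0,-0.1,0,100,0,0,-0.1,0,100,0,0,-0.1,0,100,0,0,-0.1,0]}}

```text
clock: 6.92
eef_pos: [630.9, 134.8, 21.0]
tool_rot: [-3.141, 0.0, 1.637]
force: [-0.8, 0.4, 0.7]
width: 84.5
gripper_force: 0.0
```

Call:
{"op": "arm_command", "data": {"series": [100,0,0,-1,0,100,0,0,-3,0,100,0,0,-6,0,100,0,0,-9,0,100,0,0,-12,0]}}

```text
clock: 7.33
eef_pos: [630.7, 134.6, 143.0]
tool_rot: [-3.141, 0.0, 1.636]
force: [1.2, 0.6, 0.0]
width: 85.0
gripper_force: 0.0
```

Call:
{"op": "arm_command", "data": {"series": [100,0,-1,-2,0,100,0,-3,-4,0,100,0,-6,-6,0,100,0,-9,-8,0,100,0,-12,-8,0]}}

```text
clock: 7.75
eef_pos: [512.3, 126.9, 225.2]
tool_rot: [3.134, -0.002, 1.636]
force: [1.2, -0.4, 0.8]
width: 85.6
gripper_force: 0.0
```

```bash
python3 - <<'E'
from h import *
m=viewer.camera_model("top");p,d=viewer.get_image("top");P=pts(d,m)
cv2.imwrite("pics/t2.png",cv2.resize(p[100:275,150:440,::-1],None,fx=2.7,fy=2.7))
comp(P,d,(256,148),72,100,14,"shaker");comp(P,d,(223,156),25,50,24,"A");comp(P,d,(290,152),25,50,24,"B")
go(434,-110.2,200,93.9);print(monitor.read_state()["eef_pos"])
E
```

```text
shaker 130 mean [627.2 133.4] circ [628.4 134.3] 16.9 rect [628.5 133.8] [32.9 32.1] 4.7
A 37 mean [662.6 237. ] circ [660.5 236.3] 18.7 rect [663.8 236.7] [ 8.3 37.4] 6.2
B 258 mean [640.   42.5] circ [636.7  41. ] 44.1 rect [637.4  40.8] [87.  85.1] 27.5
shift cm [-23.14  -8.47   2.31] turn -0.1 rows 5.9 t 7.8
[503.48511216 126.1781054  223.05806428]
```

View pics/t2.png

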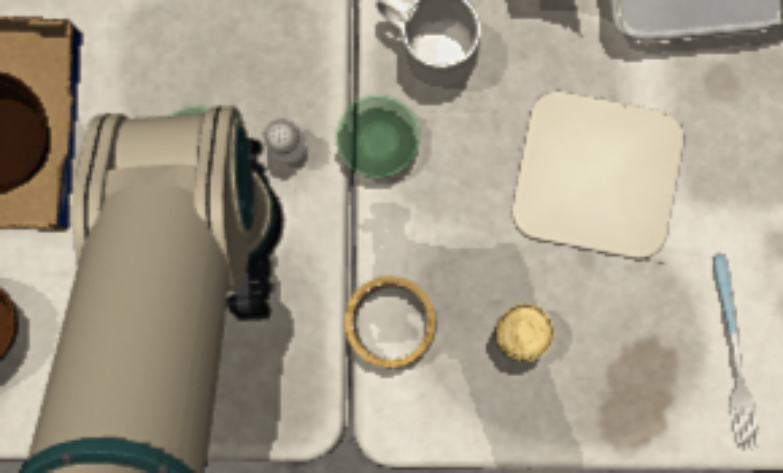

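The shaker stands upright at crop (285,138), between the dishes and about 2 mm off midway. Now the tin.

Call:
{"op": "arm_command", "data": {"series": [100,-2,-0.7,0,0,100,-6,-2.2,0,0,100,-10,-3.6,0,0,100,-14,-5,0,0,100,-17.5,-6.4,0,0]}}

```text
clock: 8.22
eef_pos: [458.4, -53.8, 221.9]
tool_rot: [3.14, 0.0, 1.637]
force: [0.2, 0.2, 0.2]
width: 85.9
gripper_force: 0.0
```

Call:
{"op": "arm_command", "data": {"series": [100,-3,-1.2,0,0,100,-5,-2,0,0,100,-5.6,-2.1,0,0,100,-5.6,-2.1,0,0,100,-5.6,-2.1,0,0]}}

```text
clock: 8.63
eef_pos: [442.1, -108.5, 221.5]
tool_rot: [3.141, -0.001, 1.637]
force: [-0.1, -0.2, 0.3]
width: 85.4
gripper_force: 0.0
```

```bash
python3 - <<'E'
from h import *
go(434,-110.2,26,93.9);print(monitor.read_state()["eef_pos"])
E
```

```text
shift cm [-0.13 -0.83 19.55] turn -0.1 rows 4.7 t 8.63
[ 442.09186457 -108.47832869  221.49700203]
```

Call:
{"op": "arm_command", "data": {"series": [100,-0.1,-0.4,3,0,100,-0.1,-0.8,7,0,100,-0.1,-0.8,11,0,100,-0.1,-0.8,13,0,100,-0.1,-0.8,14,0]}}

```text
clock: 9.05
eef_pos: [432.6, -108.0, 78.3]
tool_rot: [-3.137, -0.003, 1.64]
force: [-0.2, -0.7, -0.2]
width: 85.5
gripper_force: 0.0
```

Call:
{"op": "arm_command", "data": {"series": [100,0,0,2,0,100,0,0,4,0,100,0,0,5.2,0,100,0,0,5.5,0,70,0,0,5.5,0]}}

```text
clock: 9.47
eef_pos: [433.8, -108.4, 24.9]
tool_rot: [-3.14, -0.001, 1.639]
force: [-0.4, -0.4, -0.7]
width: 75.6
gripper_force: 0.0
```

Call:
{"op": "arm_command", "data": {"series": [50,0,0,0,0,45,0,0,0,0,45,0,0,0,0,45,0,0,0,0,45,0,0,0,0]}}

```text
clock: 9.88
eef_pos: [434.0, -110.5, 26.6]
tool_rot: [3.141, -0.0, 1.637]
force: [0.8, -0.1, 0.1]
width: 56.0
gripper_force: 63.7
```

Call:
{"op": "arm_command", "data": {"series": [45,0,0,0,0,45,0,0,0,0,45,0,0,0,0,45,0,0,0,0,45,0,0,0,0]}}

```text
clock: 10.3
eef_pos: [434.0, -110.5, 26.6]
tool_rot: [3.141, -0.0, 1.637]
force: [0.2, 1.4, 5.2]
width: 56.4
gripper_force: 63.5
```

Call:
{"op": "arm_command", "data": {"series": [45,0,0,-1,0,45,0,0,-3,0,45,0,0,-6,0,45,0,0,-8,0,45,0,0,-8,0]}}

```text
clock: 10.72
eef_pos: [435.2, -111.6, 108.9]
tool_rot: [3.137, 0.002, 1.636]
force: [0.8, -0.3, -1.4]
width: 56.5
gripper_force: 64.1
```

Call:
{"op": "arm_command", "data": {"series": [45,0,0,0,0,45,0,0,0,0,45,0,0,0,0,45,0,0,0,0,45,0,0,0,0]}}

```text
clock: 11.13
eef_pos: [433.0, -110.7, 105.5]
tool_rot: [-3.14, -0.0, 1.636]
force: [-0.1, 0.4, -1.0]
width: 56.2
gripper_force: 64.1
```

```bash
python3 - <<'E'
from h import *
go(604,-190.8,107,93.9);s=monitor.read_state();print(s["eef_pos"],s["tool_rot"])
E
```

```text
shift cm [-9.11 16.54 -0.18] turn -0.2 rows 4.5 t 11.13
[ 433.02172284 -110.73717329  105.47942853] [-3.13984570e+00 -4.18511272e-04  1.63618350e+00]
```

Call:
{"op": "arm_command", "data": {"series": [45,-0.8,1.5,0,0,45,-2.6,4.7,0,0,45,-4.5,8.1,0,0,45,-6.4,11.5,0,0,45,-8.1,14.6,0,0]}}

```text
clock: 11.55
eef_pos: [586.2, -182.9, 105.7]
tool_rot: [-3.141, 0.0, 1.637]
force: [0.5, -0.0, -1.0]
width: 56.1
gripper_force: 64.1
```

Call:
{"op": "arm_command", "data": {"series": [45,-0.8,1.5,0,0,45,-1,1.9,0,0,45,-1,1.9,0,0,45,-1,1.9,0,0,45,-1,1.9,0,0]}}

```text
clock: 11.97
eef_pos: [602.4, -189.7, 105.7]
tool_rot: [-3.139, -0.002, 1.636]
force: [0.2, -0.1, -0.7]
width: 56.5
gripper_force: 64.2
```

Call:
{"op": "arm_command", "data": {"series": [45,0,0,1.5,0,45,0,0,3.5,0,45,0,0,5,0,45,0,0,6,0,45,0,0,6.5,0]}}

```text
clock: 12.38
eef_pos: [602.6, -189.7, 40.0]
tool_rot: [-3.139, -0.002, 1.637]
force: [0.9, -0.3, -1.7]
width: 56.5
gripper_force: 64.2
```

```bash
python3 - <<'E'
from h import *
go(604,-190.8,34.6,93.9);s=monitor.read_state();print(s["eef_pos"],s["tool_rot"])
E
```

```text
shift cm [-0.12  0.13  0.54] turn -0.1 rows 0.1 t 12.38
[ 602.64008909 -189.67027094   40.00456634] [-3.13895853e+00 -1.59655421e-03  1.63657580e+00]
```

Call:
{"op": "arm_command", "data": {"series": [45,-0.1,0.1,0.1,0,45,-0.1,0.1,0.2,0,45,-0.1,0.1,0.3,0,45,-0.1,0.1,0.4,0,45,-0.1,0.1,0.4,0]}}

```text
clock: 12.8
eef_pos: [605.6, -191.7, 37.7]
tool_rot: [3.141, 0.0, 1.637]
force: [0.0, -0.2, -2.0]
width: 56.2
gripper_force: 64.2
```

Call:
{"op": "arm_command", "data": {"series": [45,0,0,0.05,0,45,0,0,0.1,0,45,0,0,0.1,0,45,0,0,0.15,0,45,0,0,0.15,0]}}

```text
clock: 13.22
eef_pos: [605.3, -191.6, 35.8]
tool_rot: [-3.142, -0.0, 1.637]
force: [-0.5, 0.0, -1.7]
width: 56.3
gripper_force: 64.2
```

Call:
{"op": "arm_command", "data": {"series": [45,0,0,0.05,0,45,0,0,0.1,0,45,0,0,0.15,0,45,0,0,0.15,0,45,0,0,0.15,0]}}

```text
clock: 13.63
eef_pos: [605.3, -191.7, 34.7]
tool_rot: [3.141, -0.0, 1.637]
force: [-1.3, 0.8, 4.5]
width: 56.2
gripper_force: 64.3
```

Call:
{"op": "arm_command", "data": {"series": [45,0,0,0,0,45,0,0,0,0,45,0,0,0,0,45,0,0,0,0,45,0,0,0,0]}}

```text
clock: 14.05
eef_pos: [605.3, -191.6, 34.7]
tool_rot: [3.141, -0.0, 1.637]
force: [-1.6, 0.7, 5.2]
width: 56.3
gripper_force: 64.3
```

Touching the cover. Release, rise, and head for the jar.

Call:
{"op": "arm_command", "data": {"series": [65,0,0,0,0,85,0,0,0,0,100,0,0,0,0,100,0,0,0,0,100,0,0,0,0]}}

```text
clock: 14.47
eef_pos: [605.3, -191.6, 34.0]
tool_rot: [-3.141, 0.0, 1.637]
force: [-0.2, 0.6, -0.3]
width: 85.5
gripper_force: 0.0
```

Call:
{"op": "arm_command", "data": {"series": [100,0,0,-1,0,100,0,0,-4,0,100,0,0,-8,0,100,0,0,-12,0,100,0,0,-16,0]}}

```text
clock: 14.88
eef_pos: [604.9, -191.7, 196.5]
tool_rot: [-3.141, 0.0, 1.636]
force: [1.5, 0.1, -0.2]
width: 85.5
gripper_force: 0.0
```

Call:
{"op": "arm_command", "data": {"series": [100,2,-0.5,-2,0,100,6,-2,-3,0,100,10,-4,-4,0,100,13,-6,-4,0,100,16,-8,-4,0]}}

```text
clock: 15.3
eef_pos: [514.0, -35.1, 235.5]
tool_rot: [3.14, -0.001, 1.637]
force: [0.0, 0.3, 0.2]
width: 85.2
gripper_force: 0.0
```

Call:
{"op": "arm_command", "data": {"series": [100,4,-1,0,0,100,8,-2,0,0,100,12,-3,0,0,100,15,-4,0,0,100,16,-4,0,0]}}

```text
clock: 15.72
eef_pos: [461.6, 125.3, 234.4]
tool_rot: [-3.139, -0.003, 1.644]
force: [0.7, -0.6, 0.3]
width: 85.3
gripper_force: 0.0
```

```bash
python3 - <<'E'
from h import *
m=viewer.camera_model("top");p,d=viewer.get_image("top");P=pts(d,m)
cv2.imwrite("pics/t3.png",cv2.resize(p[100:275,150:440,::-1],None,fx=2.7,fy=2.7))
comp(P,d,(375,157),70,95,22,"tin")
k=cv2.inRange(cv2.cvtColor(p,cv2.COLOR_RGB2HSV),(10,20,0),(35,255,255))
comp(P,d,(372,164),4,14,42,"cover")
go(455.5,298.5,240,93.9);s=monitor.read_state();print(s["eef_pos"])
E
```

```text
tin 357 mean [ 604.6 -192.6] circ [ 604.4 -192.1] 29.1 rect [ 604.6 -192.4] [54.5 56.2] 27.4
cover 2450 mean [ 600.1 -188.5] circ [ 600.5 -190.2] 103.3 rect [ 602.6 -188.9] [169.8 166.9] 78.9
shift cm [17.34  0.52 -0.5 ] turn 0.3 rows 4.2 t 15.77
[462.99497309 125.17374366 234.49159535]
```

View pics/t3.png

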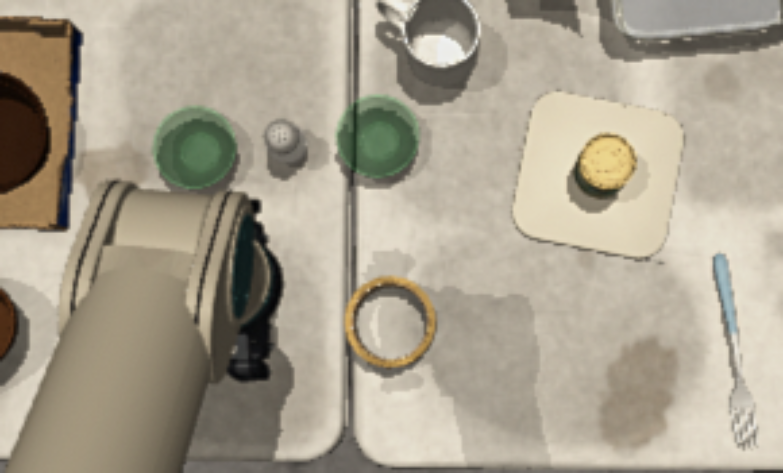

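The tin stands centred on the cover, its top at crop (606,163), within about 2 mm. Next the jar; the arm hides it in this view, so look with the wrist camera as I come in.

Call:
{"op": "arm_command", "data": {"series": [100,3,0,0,0,100,7,0,0,0,100,10,0,0,0,100,10.5,0,0,0,100,10.5,0,0,0]}}

```text
clock: 16.18
eef_pos: [458.1, 225.8, 234.4]
tool_rot: [3.141, 0.0, 1.64]
force: [0.1, -0.8, -0.3]
width: 85.4
gripper_force: 0.0
```

```bash
python3 - <<'E'
from h import *
m=viewer.camera_model("wrist");p,d=viewer.get_image("wrist");P=pts(d,m)
K=m["mtx"];c=np.asarray(m["R"])@np.array([455.5,298.5,96])+m["t"];uv=(K@c/c[2])[:2].round().astype(int);print(uv)
comp(P,d,tuple(uv),82,110,60,"jar")
go(455.5,298.5,30,93.9);s=monitor.read_state();print(s["eef_pos"])
cv2.imwrite("pics/w3.png",p[:,:,::-1])
E
```

```text
[324  96]
jar 2470 mean [455.5 299.9] circ [455.6 299.6] 21.6 rect [455.7 299.7] [42.6 42. ] 47.9
shift cm [ 7.52  0.19 20.45] turn -0.1 rows 5.2 t 16.23
[458.33798158 223.57222893 234.57063498]
```

View pics/w3.png

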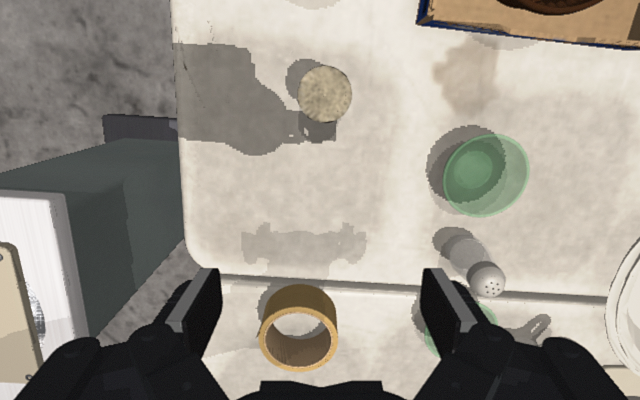

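The jar's top is at (325,95), world (455.6, 299.7), radius 21.6 mm, which matches the size given. Go over it and down.

Call:
{"op": "arm_command", "data": {"series": [100,2.5,0.1,0,0,100,5.5,0.2,0,0,100,7.6,0.2,0,0,100,7.6,0.2,2,0,100,7.6,0.2,5,0]}}

```text
clock: 16.65
eef_pos: [457.8, 300.3, 186.3]
tool_rot: [3.135, -0.002, 1.636]
force: [-0.3, -0.1, -0.7]
width: 85.1
gripper_force: 0.0
```

Call:
{"op": "arm_command", "data": {"series": [100,0,0,0,0,100,0,0,0,0,100,0,0,0,0,100,0,0,1,0,100,0,0,3,0]}}

```text
clock: 17.07
eef_pos: [457.5, 301.2, 156.9]
tool_rot: [3.135, -0.004, 1.636]
force: [0.2, 1.2, -0.7]
width: 85.4
gripper_force: 0.0
```

```bash
python3 - <<'E'
from h import *
go(455.6,299.7,36,93.9);s=monitor.read_state();print(s["eef_pos"])
E
```

```text
shift cm [-0.18 -0.27 12.09] turn -0.2 rows 2.9 t 17.07
[457.45866611 301.15077164 156.91634392]
```

Call:
{"op": "arm_command", "data": {"series": [100,-0.1,-0.2,3,0,100,-0.1,-0.2,6,0,100,-0.1,-0.2,9,0,100,-0.1,-0.2,11,0,100,-0.1,-0.2,12,0]}}

```text
clock: 17.48
eef_pos: [452.2, 298.6, 32.5]
tool_rot: [-3.14, 0.001, 1.636]
force: [0.0, -0.3, -0.1]
width: 85.1
gripper_force: 0.0
```

Call:
{"op": "arm_command", "data": {"series": [100,0,0,0,0,70,0,0,0,0,50,0,0,0,0,35,0,0,0,0,30,0,0,0,0]}}

```text
clock: 17.9
eef_pos: [454.0, 300.1, 35.9]
tool_rot: [3.138, -0.002, 1.637]
force: [-2.0, -0.2, 11.6]
width: 42.1
gripper_force: 46.5
```

Call:
{"op": "arm_command", "data": {"series": [30,0,0,0,0,30,0,0,0,0,30,0,0,0,0,30,0,0,0,0,30,0,0,0,0]}}

```text
clock: 18.32
eef_pos: [454.0, 299.9, 36.0]
tool_rot: [3.139, -0.001, 1.637]
force: [0.8, 0.1, 5.9]
width: 41.6
gripper_force: 50.4
```

Call:
{"op": "arm_command", "data": {"series": [30,0,0,-0.5,0,30,0,0,-2,0,30,0,0,-5,0,30,0,0,-8.5,0,30,0,0,-12,0]}}

```text
clock: 18.73
eef_pos: [451.9, 299.0, 155.7]
tool_rot: [-3.14, 0.001, 1.636]
force: [-0.1, 1.8, -1.2]
width: 41.8
gripper_force: 51.1
```

Call:
{"op": "arm_command", "data": {"series": [30,0,0,-2,0,30,0,0,-4,0,30,0,0,-5,0,30,0,0,-5,0,30,0,0,-5,0]}}

```text
clock: 19.15
eef_pos: [452.3, 299.6, 204.2]
tool_rot: [-3.141, -0.0, 1.637]
force: [-0.4, -0.2, -1.2]
width: 41.8
gripper_force: 51.1
```

```bash
python3 - <<'E'
from h import *
go(604.8,-191.8,206,93.9);s=monitor.read_state();print(s["eef_pos"],s["tool_rot"])
p,d=viewer.get_image("side");cv2.imwrite("pics/s2.png",cv2.resize(p[60:250,200:420,::-1],None,fx=3,fy=3))
E
```

```text
shift cm [-50.04  11.97  -0.2 ] turn -0.1 rows 12.3 t 19.15
[452.2865005  299.6052751  204.23592251] [-3.14140991e+00 -4.94142732e-04  1.63702791e+00]
```

View pics/s2.png

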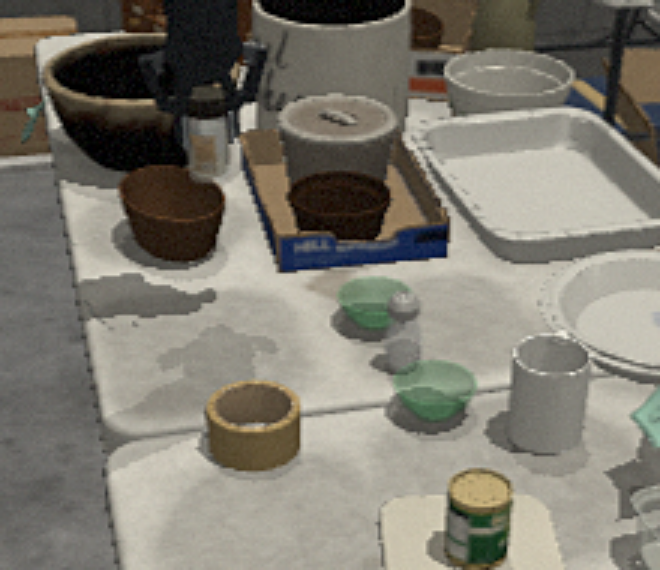

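White, black-capped jar held upright, at (208,135) in the crop. The shaker and tin stand well. Carry it over the tin, keeping it high.

Call:
{"op": "arm_command", "data": {"series": [30,-1.5,0.4,0,0,30,-4.5,1.1,0,0,30,-8,1.9,0,0,30,-11.5,2.8,0,0,30,-15,3.6,0,0]}}

```text
clock: 19.62
eef_pos: [497.8, 150.6, 202.6]
tool_rot: [-3.139, 0.001, 1.637]
force: [0.9, -0.0, -1.0]
width: 42.0
gripper_force: 51.1
```

Call:
{"op": "arm_command", "data": {"series": [30,-3.5,0.8,0,0,30,-7,1.7,0,0,30,-10.5,2.5,0,0,30,-14,3.4,0,0,30,-17,4.1,0,0]}}

```text
clock: 20.03
eef_pos: [550.1, -17.6, 202.7]
tool_rot: [-3.139, 0.001, 1.635]
force: [0.2, 0.2, -2.6]
width: 41.8
gripper_force: 51.1
```

Call:
{"op": "arm_command", "data": {"series": [30,-3.5,0.8,0,0,30,-7,1.7,0,0,30,-10.5,2.5,0,0,30,-13.5,3.2,0,0,30,-16,3.8,0,0]}}

```text
clock: 20.45
eef_pos: [598.2, -174.9, 202.3]
tool_rot: [-3.139, 0.0, 1.634]
force: [0.6, 0.5, -0.7]
width: 42.1
gripper_force: 51.1
```

Call:
{"op": "arm_command", "data": {"series": [30,-1.2,0.3,0,0,30,-1.8,0.5,0,0,30,-2,0.5,0,0,30,-2,0.5,0,0,30,-2,0.5,0,0]}}

```text
clock: 20.87
eef_pos: [605.1, -189.2, 203.7]
tool_rot: [-3.141, -0.002, 1.639]
force: [0.2, 0.5, -1.4]
width: 42.1
gripper_force: 51.1
```

Call:
{"op": "arm_command", "data": {"series": [30,0,0,1,0,30,0,0,3,0,30,0,0,5,0,30,0,0,6,0,30,0,0,6,0]}}

```text
clock: 21.28
eef_pos: [603.6, -189.4, 141.4]
tool_rot: [-3.137, -0.003, 1.638]
force: [-0.5, 0.2, -1.5]
width: 42.2
gripper_force: 51.1
```

Call:
{"op": "arm_command", "data": {"series": [30,0,0,0,0,30,0,0,0,0,30,0,0,0,0,30,0,0,0,0,30,0,0,0,0]}}

```text
clock: 21.7
eef_pos: [605.7, -191.8, 145.1]
tool_rot: [3.14, 0.0, 1.637]
force: [0.5, -0.8, -1.0]
width: 41.5
gripper_force: 51.1
```

```bash
python3 - <<'E'
from h import *
go(604.8,-191.8,117,93.9);s=monitor.read_state();print(s["eef_pos"],s["tool_rot"])
E
```

```text
shift cm [ 0.   -0.1   2.81] turn -0.1 rows 0.7 t 21.7
[ 605.74548665 -191.76652091  145.10523853] [3.14027198e+00 3.37892260e-04 1.63655016e+00]
```

Call:
{"op": "arm_command", "data": {"series": [30,0,-0.1,0.6,0,30,0,-0.1,1.2,0,30,0,-0.1,1.8,0,30,0,-0.1,2.2,0,30,0,-0.1,2.4,0]}}

```text
clock: 22.12
eef_pos: [603.7, -191.4, 119.0]
tool_rot: [-3.14, -0.001, 1.637]
force: [-0.0, -0.3, -2.2]
width: 41.7
gripper_force: 51.1
```

Call:
{"op": "arm_command", "data": {"series": [30,0,0,0.1,0,30,0,0,0.2,0,30,0,0,0.2,0,30,0,0,0.3,0,30,0,0,0.3,0]}}

```text
clock: 22.53
eef_pos: [604.4, -191.7, 117.3]
tool_rot: [3.141, 0.0, 1.637]
force: [0.0, -1.0, -1.4]
width: 41.9
gripper_force: 51.1
```

Call:
{"op": "arm_command", "data": {"series": [30,0,0,0.05,0,30,0,0,0.1,0,30,0,0,0.1,0,30,0,0,0.1,0,30,0,0,0.1,0]}}

```text
clock: 22.95
eef_pos: [604.3, -191.7, 116.3]
tool_rot: [3.142, -0.0, 1.637]
force: [-0.4, 0.2, -0.5]
width: 41.6
gripper_force: 51.1
```

Call:
{"op": "arm_command", "data": {"series": [30,0,0,0.05,0,30,0,0,0.05,0,30,0,0,0.1,0,30,0,0,0.1,0,30,0,0,0.1,0]}}

```text
clock: 23.37
eef_pos: [604.4, -191.8, 116.0]
tool_rot: [3.141, -0.0, 1.637]
force: [-1.4, 0.2, 5.4]
width: 42.0
gripper_force: 51.6
```

Contact at the height expected. Release gently and rise.

Call:
{"op": "arm_command", "data": {"series": [55,0,0,0,0,65,0,0,0,0,80,0,0,0,0,100,0,0,0,0,100,0,0,0,0]}}

```text
clock: 23.78
eef_pos: [604.3, -191.7, 115.1]
tool_rot: [-3.141, -0.0, 1.637]
force: [0.1, -0.7, 0.8]
width: 84.8
gripper_force: 0.0
```

Call:
{"op": "arm_command", "data": {"series": [100,0,0,-1,0,100,0,0,-3,0,100,0,0,-6,0,100,0,0,-10,0,100,0,0,-13,0]}}

```text
clock: 24.2
eef_pos: [604.6, -192.3, 248.5]
tool_rot: [3.14, 0.001, 1.636]
force: [1.2, -0.4, 0.7]
width: 85.8
gripper_force: 0.0
```

Call:
{"op": "arm_command", "data": {"series": [100,-1,-1,-1,0,100,-3,-3,-1,0,100,-6,-6,-1,0,100,-8,-9,-1,0,100,-10,-12,-1,0]}}

```text
clock: 24.62
eef_pos: [488.9, -301.0, 255.6]
tool_rot: [-3.141, 0.001, 1.636]
force: [0.2, -0.2, -0.1]
width: 84.8
gripper_force: 0.0
```

```bash
python3 - <<'E'
from h import *
for n,uv in(("top",(376,150)),):
    m=viewer.camera_model(n);p,d=viewer.get_image(n);P=pts(d,m)
    cv2.imwrite("pics/t4.png",cv2.resize(p[100:275,150:440,::-1],None,fx=2.7,fy=2.7))
    comp(P,d,uv,165,195,25,"jar")
p,d=viewer.get_image("side");cv2.imwrite("pics/s4.png",cv2.resize(p[120:320,220:440,::-1],None,fx=3,fy=3))
go(416.5,-328,120,7.3);s=monitor.read_state();print(s["eef_pos"])
E
```

```text
jar 243 mean [ 603.  -190.9] circ [ 603.7 -191.3] 21.8 rect [ 603.3 -191. ] [41.9 42.2] 69.6
shift cm [-1.86 -6.84 13.67] turn 85.8 rows 12.0 t 24.72
[ 484.21994609 -305.27184748  256.41951281]
```

View pics/s4.png

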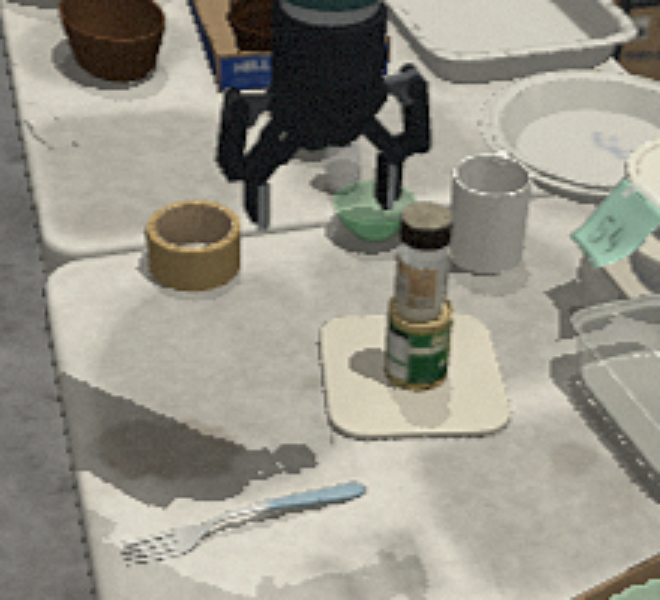

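The jar stands upright on the tin at crop (425,260); the fork lies with its handle end at (360,490). Turn and go over the fork.

Call:
{"op": "arm_command", "data": {"series": [100,-0.5,-1,0,6,100,-1,-2.5,0,12,100,-1.5,-4,0,18,100,-1.9,-5.5,0,24,100,-1.9,-6.8,0,30]}}

```text
clock: 25.13
eef_pos: [423.1, -323.7, 255.5]
tool_rot: [3.142, 0.001, 1.106]
force: [0.7, -1.0, -0.2]
width: 85.7
gripper_force: 0.0
```

Call:
{"op": "arm_command", "data": {"series": [100,0,0,0,6,100,0,0,0,12,100,0,0,0,18,100,0,0,0,24,100,0,0,0,30]}}

```text
clock: 25.55
eef_pos: [424.4, -322.6, 255.4]
tool_rot: [-3.141, -0.0, 0.584]
force: [-0.7, 0.0, -0.2]
width: 85.0
gripper_force: 0.0
```

Call:
{"op": "arm_command", "data": {"series": [100,0,0,2,6,100,0,0,5,12,100,0,0,8,18,100,0,0,10,24,100,0,0,10,26]}}

```text
clock: 25.97
eef_pos: [422.8, -320.3, 151.4]
tool_rot: [-3.136, 0.005, 0.131]
force: [-0.2, 0.6, 0.5]
width: 85.3
gripper_force: 0.0
```

```bash
python3 - <<'E'
from h import *
m=viewer.camera_model("top");p,d=viewer.get_image("wrist");m=viewer.camera_model("wrist")
cv2.imwrite("pics/w5.png",p[:,:,::-1]);np.savez("pics/w5.npz",p=p,d=d,**m)
go(416.5,-328,4,7.3);s=monitor.read_state();print(s["eef_pos"])
K=m["mtx"];print([(K@(c:=np.asarray(m["R"])@np.array(q)+m["t"])/c[2])[:2].round() for q in((416.5,-328,8),(515,-315.5,8),(317.7,-340.7,8))])
E
```

```text
shift cm [-0.71  0.62 14.9 ] turn 0.3 rows 3.6 t 26.02
[ 423.36441517 -321.34210646  153.03133849]
[array([328., 192.]), array([330.,  69.]), array([327., 291.])]
```

View pics/w5.png

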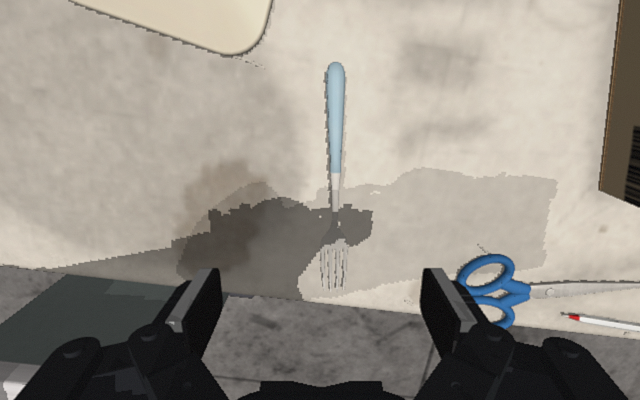

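Wrist view: fork ends at (336,62) and (334,290), lying nearly along the tool's x.

```bash
python3 - <<'E'
from h import *
f=np.load("pics/w5.npz");W=ray([(336,62),(334,290),(336,170),(335,195)],8,f);print(W.round(1))
c=W[:2].mean(0);v=W[0]-W[1];a=np.degrees(np.arctan2(v[1],v[0]));print(c,np.linalg.norm(v),a)
P=pts(f["d"],f);
for r in(170,180,190,195,200): print(r,P[r,330:342,2].round(0))
go(c[0],c[1],4,a)
E
```

```text
[[ 520.7 -319.6    8. ]
 [ 319.4 -347.3    8. ]
 [ 436.4 -332.     8. ]
 [ 414.2 -334.4    8. ]]
[ 420.03058039 -333.44642658    8.        ] 203.17423520058395 7.856319487534278
170 [ 17.  18.  18.  18.  18.  20. 296.  18.  18.  18.  16.   4.]
180 [296.  18.  18.  18.  19.  18.  19.  17.  18.  18.   2.   2.]
190 [ 1. 18. 17. 19. 18. 18. 18. 19. 18.  2.  3.  1.]
195 [ 2.  2. 19. 18. 19. 19. 17. 17. 18.  2.  3.  1.]
200 [ 3.  1. 19. 18. 18. 18. 19. 18. 18.  2.  2.  2.]
shift cm [-0.43  1.21 14.9 ] turn -0.3 rows 3.6 t 26.02
```

Call:
{"op": "arm_command", "data": {"series": [100,-0.2,0.5,3,0,100,-0.4,1,6,0,100,-0.4,1.1,9,0,100,-0.4,1.1,11,0,60,-0.4,1.1,12,0]}}

```text
clock: 26.43
eef_pos: [421.5, -333.4, 33.4]
tool_rot: [-3.139, 0.001, 0.136]
force: [-0.3, -0.3, 0.8]
width: 75.5
gripper_force: 0.0
```

Call:
{"op": "arm_command", "data": {"series": [60,0,0,0.5,0,60,0,0,1,0,60,0,0,1.4,0,60,0,0,1.4,0,60,0,0,1.4,0]}}

```text
clock: 26.85
eef_pos: [422.5, -334.5, 22.0]
tool_rot: [3.141, -0.001, 0.136]
force: [0.4, -0.6, 1.0]
width: 51.0
gripper_force: 0.0
```

```bash
python3 - <<'E'
from h import *
go(419,-332,6,7.6);s=monitor.read_state();print(s["eef_pos"])
E
```

```text
shift cm [-0.32 -0.3   1.6 ] turn 0.2 rows 0.4 t 26.85
[ 422.54222635 -334.51909195   22.04520354]
```

Call:
{"op": "arm_command", "data": {"series": [60,-0.2,-0.1,0.4,0,60,-0.3,-0.2,0.8,0,60,-0.3,-0.2,1.2,0,60,-0.3,-0.2,1.5,0,60,-0.3,-0.2,1.5,0]}}

```text
clock: 27.27
eef_pos: [418.6, -332.3, 5.7]
tool_rot: [-3.141, 0.0, 0.136]
force: [-1.2, -0.4, -0.2]
width: 51.5
gripper_force: 0.0
```

Call:
{"op": "arm_command", "data": {"series": [40,0,0,0,0,25,0,0,0,0,15,0,0,0,0,5,0,0,0,0,0,0,0,0,0]}}

```text
clock: 27.68
eef_pos: [418.9, -332.8, 6.4]
tool_rot: [3.141, -0.0, 0.136]
force: [-0.1, -0.4, 1.1]
width: 15.1
gripper_force: 51.8
```

Call:
{"op": "arm_command", "data": {"series": [0,0,0,0,0,0,0,0,0,0,0,0,0,0,0,0,0,0,0,0,0,0,0,0,0]}}

```text
clock: 28.1
eef_pos: [418.9, -332.8, 6.4]
tool_rot: [3.141, -0.0, 0.135]
force: [-1.0, 0.8, 2.8]
width: 15.2
gripper_force: 52.3
```

Call:
{"op": "arm_command", "data": {"series": [0,0,0,-1,0,0,0,0,-2.5,0,0,0,0,-4,0,0,0,0,-5,0,0,0,0,-5,0]}}

```text
clock: 28.52
eef_pos: [419.7, -333.4, 58.3]
tool_rot: [3.139, -0.002, 0.136]
force: [-0.3, -1.1, -0.6]
width: 15.2
gripper_force: 51.4
```

```bash
python3 - <<'E'
from h import *
go(579.3,-315.7,57,-11.1);s=monitor.read_state();print(s["eef_pos"],s["width"])
E
```

```text
shift cm [16.05  0.4   0.17] turn 18.9 rows 3.9 t 28.52
[ 419.68240322 -333.42005118   58.30406866] 15.193783235390221
```

Call:
{"op": "arm_command", "data": {"series": [0,1.5,0,0,3,0,5,0.1,0,8,0,8.5,0.2,0,13,0,12,0.3,0,17,0,14.5,0.4,0,19]}}

```text
clock: 28.93
eef_pos: [566.5, -314.8, 55.3]
tool_rot: [-3.14, -0.0, -0.196]
force: [1.0, -0.6, -0.1]
width: 15.1
gripper_force: 51.4
```

Call:
{"op": "arm_command", "data": {"series": [0,0,0,0,0,0,0,0,0,0,0,0,0,0,0,0,0,0,0,0,0,0,0,0,0]}}

```text
clock: 29.35
eef_pos: [561.6, -317.5, 56.4]
tool_rot: [-3.141, 0.001, -0.198]
force: [0.8, 0.4, -0.5]
width: 15.0
gripper_force: 51.4
```

```bash
python3 - <<'E'
from h import *
go(579.3,-315.7,7,-11.1);s=monitor.read_state();print(s["eef_pos"],s["width"])
m=viewer.camera_model("wrist");p,d=viewer.get_image("wrist");cv2.imwrite("pics/w6.png",p[:,:,::-1])
E
```

```text
shift cm [ 1.7  -0.53  4.94] turn -0.3 rows 1.3 t 29.35
[ 561.64042398 -317.54749182   56.38343016] 14.973099142514672
```

View pics/w6.png

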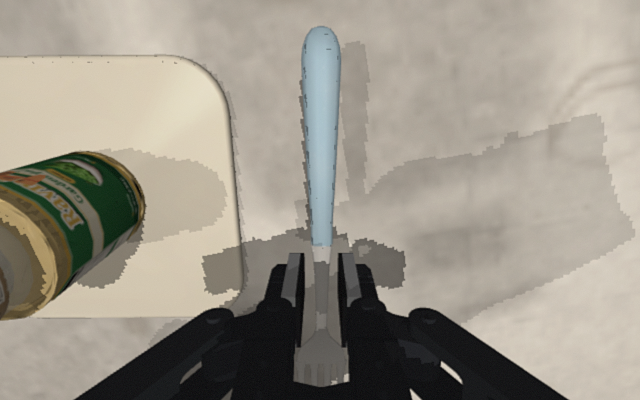

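The fork is held parallel to the cover's right edge (edge at column 237, fork at 320). Finish the shift and lower.

Call:
{"op": "arm_command", "data": {"series": [0,0.6,-0.1,0.5,0,0,1.2,-0.3,1.5,0,0,1.7,-0.5,2.5,0,0,1.7,-0.5,3.5,0,0,1.7,-0.5,4.2,0]}}

```text
clock: 29.82
eef_pos: [580.5, -314.3, 12.0]
tool_rot: [-3.141, 0.002, -0.195]
force: [-0.7, 0.5, -0.6]
width: 15.5
gripper_force: 51.5
```

Call:
{"op": "arm_command", "data": {"series": [0,0,0,0.2,0,0,0,0,0.4,0,0,0,0,0.5,0,0,0,0,0.6,0,0,0,0,0.6,0]}}

```text
clock: 30.23
eef_pos: [580.7, -315.6, 8.6]
tool_rot: [3.141, -0.0, -0.196]
force: [0.3, 0.7, -0.5]
width: 15.4
gripper_force: 51.4
```

Call:
{"op": "arm_command", "data": {"series": [0,0,0,0.1,0,0,0,0,0.1,0,0,0,0,0.1,0,0,0,0,0.1,0,0,0,0,0.1,0]}}

```text
clock: 30.65
eef_pos: [580.8, -315.4, 7.4]
tool_rot: [-3.142, -0.0, -0.196]
force: [-0.1, 0.1, -0.0]
width: 15.7
gripper_force: 51.4
```

Call:
{"op": "arm_command", "data": {"series": [0,0,0,0.1,0,0,0,0,0.1,0,0,0,0,0.1,0,10,0,0,0.1,0,30,0,0,0.1,0]}}

```text
clock: 31.07
eef_pos: [580.7, -315.4, 6.3]
tool_rot: [3.142, 0.0, -0.196]
force: [-0.3, 0.5, 0.3]
width: 25.0
gripper_force: 0.0
```

Call:
{"op": "arm_command", "data": {"series": [60,0,0,0,0,60,0,0,0,0,60,0,0,0,0,60,0,0,-0.5,0,60,0,0,-1.5,0]}}

```text
clock: 31.48
eef_pos: [579.9, -314.8, 20.6]
tool_rot: [-3.141, 0.002, -0.196]
force: [-0.2, 0.2, -0.5]
width: 51.3
gripper_force: 0.0
```

Call:
{"op": "arm_command", "data": {"series": [60,0,0,-2,0,60,0,0,-5,0,60,0,0,-9,0,60,0,0,-13,0,60,0,0,-17,0]}}

```text
clock: 31.9
eef_pos: [580.2, -315.6, 194.0]
tool_rot: [3.141, -0.0, -0.197]
force: [1.6, -0.6, -0.4]
width: 51.0
gripper_force: 0.0
```

Call:
{"op": "arm_command", "data": {"series": [60,-1,0.5,-1,0,60,-3,2,-3,0,60,-6,4,-5,0,60,-9,7,-5,0,60,-12,10,-5,0]}}

```text
clock: 32.32
eef_pos: [443.8, -389.9, 243.2]
tool_rot: [3.14, -0.003, -0.194]
force: [0.3, 0.2, 0.5]
width: 51.1
gripper_force: 0.0
```

Call:
{"op": "arm_command", "data": {"series": [60,0,2,0,0,60,0,4,0,0,60,0,6,0,0,60,0,6,0,0,60,0,6,0,0]}}

```text
clock: 32.73
eef_pos: [431.8, -449.2, 241.8]
tool_rot: [3.141, -0.0, -0.199]
force: [0.5, 0.7, 0.3]
width: 50.9
gripper_force: 0.0
```

```bash
python3 - <<'E'
from h import *
m=viewer.camera_model("top");p,d=viewer.get_image("top");P=pts(d,m)
cv2.imwrite("pics/t6.png",cv2.resize(p[90:275,170:450,::-1],None,fx=2.7,fy=2.7))
comp(P,d,(376,150),165,195,25,"jar");comp(P,d,(256,148),72,100,14,"shaker");comp(P,d,(223,156),25,50,24,"A");comp(P,d,(290,152),25,50,24,"B");comp(P,d,(295,219),36,60,24,"tape")
comp(P,d,(417,175),4,30,40,"fork");print(monitor.read_state()["eef_pos"])
E
```

```text
jar 245 mean [ 603.  -190.8] circ [ 603.8 -191. ] 21.9 rect [ 603.9 -190.9] [42.1 42.8] 24.3
shaker 129 mean [627.  133.4] circ [628.5 135.2] 18.0 rect [628.1 133.9] [34.4 31.7] 12.4
A 246 mean [627.5 233.6] circ [624.  229.5] 43.9 rect [623.7 229.5] [84.8 85. ] 47.0
B 252 mean [640.5  42.9] circ [637.1  40.6] 43.7 rect [637.5  40.9] [86.5 84.9] 27.3
tape 304 mean [445.   25.6] circ [444.8  25.1] 46.1 rect [445.4  25.3] [90.1 88. ] 0.4
fork 968 mean [ 593.7 -241.9] circ [ 595.1 -224.7] 83.5 rect [ 594.5 -242.2] [ 72.2 165.8] 89.4
[ 432.64412207 -447.95187017  241.5298027 ]
```

View pics/t6.png

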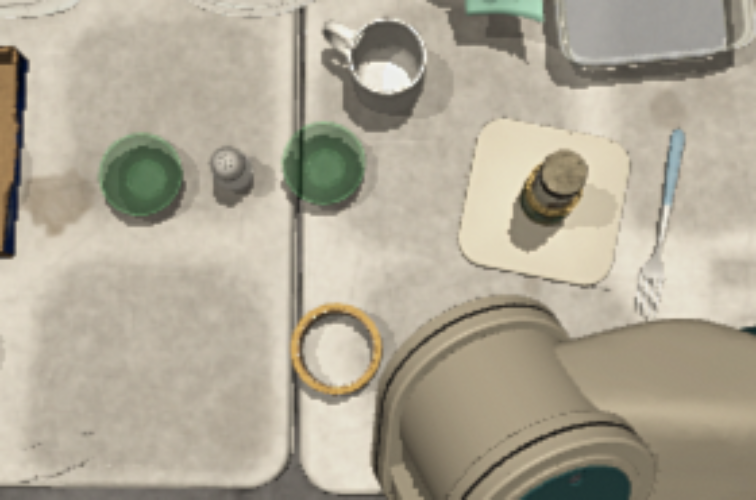

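Everything stands as wanted. Fork ends show at crop (678,132) and (645,315); check it in the cover's frame, and hand in if it is within limits.

```bash
python3 - <<'E'
from h import *
from cell import workorder
m=viewer.camera_model("top");W=ray([(421.1,138.9),(408.9,206.7)],8,m)[:,:2]
y=np.radians(-11.1);R=np.array([[np.cos(y),-np.sin(y)],[np.sin(y),np.cos(y)]])
q=(W-[603.6,-190.6])@R;c=q.mean(0);v=q[0]-q[1];a=np.arctan2(v[1],v[0]);print(q.round(1),c.round(1),np.linalg.norm(v),a)
if abs(c[0])<14 and abs(c[1]+127.5)<14 and abs(a)<.1: print(workorder.finish_job())
E
```

```text
[[  98.3 -125.8]
 [ -99.3 -126.8]] [  -0.5 -126.3] 197.511946110975 0.005024203490321266
the job is handed in; nothing more can be done
None
```

The job is handed in at about 33 s of the 128 s allowed. By my last camera measurements the tin, jar, shaker and fork are within a few millimetres of target, the dishes and tape have not moved, and nothing was knocked over; no verdict came back.

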